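# Fit relays in the relay box

### The arm

A 6-joint arm with a two-finger parallel gripper is mounted at the origin on the work surface. World frame = base frame: x ahead of the robot, y to its left, z up, the work surface at z = 0. Lengths are in m, angles in rad, forces in N, time in s.
With the tool pointing down it reaches from about 0.35 to 0.775 m from the base axis. Payload 7.3 kg.
Tool frame: the origin (TCP) lies between the finger pads; the fingertips stand 14 mm ahead of it and the grasp point (between the pads) lies 5 mm behind it; z points along the fingers, y is the line along which they close (so a half turn about z gives the same grasp; the last joint's range is limited). The gripper opens to 92 mm and grips with 3 to 60 N. Pads are 19 mm wide; open, the fingers measure 130 mm over their backs; the gripper's body (75 mm by 190 mm) begins 47 mm behind the grasp point.
Start: joints at [1.138, 0.342, 1.524, -0, 1.275, -0.146], TCP at [0.148, 0.504, 0.241] pointing down, gripper open.
Joint ranges: [-2.53, 2.53], [-0.77, 2.02], [0.04, 2.7], [-1, 4.14], [0.28, 2.66], [-3.11, 3.11]. Speed limits (rad/s): [2.57, 2.57, 3.14, 3.14, 3.14, 3.14].

### API

Orientations are given as [roll, pitch, yaw] about the fixed x, y, z axes, in that order (R = Rz(yaw) Ry(pitch) Rx(roll)).
In Python, from cell import robot, eyes gives the robot as it stands. The module is installed in compiled form; this text tells all that it offers.
- The arm moves only by the shell command python3 -m handwheel 'ROWS' [FORCE]. ROWS is JSON, one flat list of numbers, 5 for each row, row after row: the shift along the world's x, y, z in mm, then the turn about the world's z in rad, then the opening, from 0 (shut) to 1 (fully open). In form: [x, y, z, spin, jaw, x, y, z, spin, jaw, ...]. A call has 1 to 8 rows; each row shifts and turns the commanded pose from where the row before left it; what a row does not reach is not made up. A row lasts 1/10 s, in which the tool goes at most 50 mm and 8.59 degrees, less where a joint would pass 70% of its speed; a pose out of reach is approached as far as the arm can. A call with a gripper value outside its range is refused whole. The fingers move at their own pace and stop on an object; FORCE is the grip in N (left out, the last holds). Time passes only in rows, so rows that do not move let the fingers close. It gives the time, the measured TCP pose, the force, the opening and the grip force at its end, in the units of the state.
- robot.observe(): the state, without advancing time (a new reading comes with each control period).
- eyes.read_camera(name): name is "scene" or "top" or "wrist"; returns (picture, depth): 384x512x3 uint8, blue, green, red; 384x512 float32, m along the optical axis (not along the pixel's ray), 0 where there is no reading.
- eyes.calibration(name): a dict with "fx", "fy", "cx", "cy" (pixels), "dist_coeffs" ([k1, k2, p1, p2, k3] as OpenCV has them; the pictures are not rectified), "world_to_cam" (4x4, takes a point from world to camera coordinates). Camera axes: x right, y down, z forward; pixel columns grow to the right and rows downward; lengths in m; the calibration is good to about 2 mm. A picture is of the moment at which its call begins: read the wrist's pose just before it. calibration takes no time and is no camera call; for the wrist camera it gives the pose at the moment of the call.
- robot.hand_in(): hands the job in; it is judged then, once.
The state is a dict: "time": time; "qpos": joint angles; "qvel": joint speeds; "joint_efforts": joint torques, N m; "tool_pos": TCP position; "tool_rot": TCP orientation; "contact_force": force on the tool from outside, world axes, zero at the start; "torque": the same for the moment, N m; "opening": finger opening in m; "grip_force": force on a finger pad.
Only numpy, scipy, OpenCV 4.12 (cv2) and the standard library are available. Lean on these libraries where they do the work, as an engineer would, in place of code of your own. Each camera call takes 0.05 s, during which the arm holds its last target. There are 200 camera calls.

### The job

Use the pry tool to lever the relay box's cover up by its slot, and open it wide. Put every relay on the bench into a bay of its own and press each one down until it is fully home; then close the cover and press it down flush. Leave the pry tool lying in the tool tray and the other things on the bench where they are.

Things in the scene. Friction and masses are not known exactly. Their poses are not given: they have to be found in the camera images.
- case: Grey plastic relay box, fixed to the bench, 115 (x) x 192 (y) x 52 mm high without its cover, walls 5 mm. Origin: centre of its underside, on the bench. x points from the front (pry slot) to the hinge, y along the hinge, z up. The front faces the robot's right (world -y) within 20 degrees. Inside, four bays lie in a row along y.
- cover (a joint): Opening angle of the box's cover, rad: 0 shut (flush on the case), 1.8 fully open (past upright). The cover is a flat grey plate 115 x 192 x 6 mm, 0.12 kg, no handle, on a stiff friction hinge (0.2 N m): it stays where it is left and moves with 2 to 3 N at its free edge, either way.
- cover_hinge (a point): Middle of the hinge line (x 57.5, y 0, z 52 mm in the case's frame); the line runs along the case's y. The cover's underside passes through it, and shut it is level at z 52.
- cover_edge (a point): Middle of the top of the cover's free edge, 115 mm from the hinge; it moves with the cover. Shut, it is right above the front face, 58 mm above the bench.
- pry_slot (a point): Middle of the pry slot's mouth in the case's front face (x -57.5, y 0, z 47.5 mm in the case's frame): 70 mm wide, 9 mm high, between the cover's underside (52 mm) and the lowered front wall (43 mm, 5 mm thick); free space for 30 mm behind. Too low for a finger; the blade goes in along the case's +x.
- pry_tool: Pry tool, 155 mm long, 90 g: black handle 90 long x 22 wide x 22 mm high, steel blade 20 wide x 2.5 mm thick standing 65 mm out of its front at mid-height. Origin: underside of the handle, 30 mm behind its front end (a good place to grip, near the balance point); x points to the blade, z up. Starts lying on the bench, blade flat.
- pry_tool_tip (a point): Middle of the blade's end: x 95, z 11 mm in the tool's frame.
- pry_tool_end (a point): Middle of the handle's butt: x -60, z 11 mm in the tool's frame.
- tool_tray: Aluminium tool tray fixed to the bench, outside 208 (x) x 110 (y) x 14 mm high, walls and floor 4 mm; origin: centre of its underside, x along its length. It starts empty.
- bay_1 (a point): Bay 1: centre of its mouth (x 0, y -63, z 26 mm in the case's frame); 39 (case x) x 31 mm (case y), black guides around it up to z 26, 27 mm free for fingers before and behind them (case x). Its floor is a stiff contact plate, top at z 18: it moves down 8 mm, to z 10, only when pressed with over 4 N, and stays there; a relay's weight does not move it.
- bay_2 (a point): Bay 2: centre of its mouth (x 0, y -21, z 26 mm in the case's frame); 39 (case x) x 31 mm (case y), black guides around it up to z 26, 27 mm free for fingers before and behind them (case x). Its floor is a stiff contact plate, top at z 18: it moves down 8 mm, to z 10, only when pressed with over 4 N, and stays there; a relay's weight does not move it.
- bay_3 (a point): Bay 3: centre of its mouth (x 0, y 21, z 26 mm in the case's frame); 39 (case x) x 31 mm (case y), black guides around it up to z 26, 27 mm free for fingers before and behind them (case x). Its floor is a stiff contact plate, top at z 18: it moves down 8 mm, to z 10, only when pressed with over 4 N, and stays there; a relay's weight does not move it.
- bay_4 (a point): Bay 4: centre of its mouth (x 0, y 63, z 26 mm in the case's frame); 39 (case x) x 31 mm (case y), black guides around it up to z 26, 27 mm free for fingers before and behind them (case x). Its floor is a stiff contact plate, top at z 18: it moves down 8 mm, to z 10, only when pressed with over 4 N, and stays there; a relay's weight does not move it.
- relay_1: Blue plug-in relay, block 34 (x) x 26 (y) x 36 mm high, 60 g; origin: centre of its underside, z up. Starts upright on the bench, robot's left of the box; may be absent. Fits any free bay upright, 34 mm side along the case's x (either way round), 2.5 mm play each side. Laid in, it stands 8 mm proud (top 54 mm above the bench); pressed home its top is at 46 mm.
- relay_2: Blue plug-in relay, block 34 (x) x 26 (y) x 36 mm high, 60 g; origin: centre of its underside, z up. Starts upright on the bench, robot's left of the box; may be absent. Fits any free bay upright, 34 mm side along the case's x (either way round), 2.5 mm play each side. Laid in, it stands 8 mm proud (top 54 mm above the bench); pressed home its top is at 46 mm.
- relay_3: Blue plug-in relay, block 34 (x) x 26 (y) x 36 mm high, 60 g; origin: centre of its underside, z up. Starts upright on the bench, robot's left of the box; may be absent. Fits any free bay upright, 34 mm side along the case's x (either way round), 2.5 mm play each side. Laid in, it stands 8 mm proud (top 54 mm above the bench); pressed home its top is at 46 mm.
- relay_4: Blue plug-in relay, block 34 (x) x 26 (y) x 36 mm high, 60 g; origin: centre of its underside, z up. Starts upright on the bench, robot's left of the box; may be absent. Fits any free bay upright, 34 mm side along the case's x (either way round), 2.5 mm play each side. Laid in, it stands 8 mm proud (top 54 mm above the bench); pressed home its top is at 46 mm.
- multimeter: Multimeter 150 x 75 x 36 mm, a bystander lying loose on the bench; leave it alone. Origin: centre of its underside.
- phone: Phone 150 x 72 x 8 mm, a bystander lying loose on the bench; leave it alone. Origin: centre of its underside.
- solder_reel: Solder reel, 52 mm across, 32 mm high, a bystander lying loose on the bench; leave it alone. Origin: centre of its underside.
- screwdriver: Yellow screwdriver, a bystander lying loose on the bench; leave it alone. Origin: centre of its underside.
- flux_jar: Small jar 40 mm across, 45 mm high, a bystander lying loose on the bench; leave it alone. Origin: centre of its underside.

How it is judged:
By the outcome, as a careful person would: the job done as asked, in the order asked, and still so for the second after the job is handed in, with the robot touching nothing.
Of relay_1, relay_2, relay_3, relay_4 only 3 to 4 are there at a start; the rules pass over those that are not, and their reading is None.
At some moment in a run one of relay_1, relay_2, relay_3, relay_4 may be knocked a few centimetres aside while the robot is not near it.
It also fails if it takes over 208 s, if anything falls off the work surface, if the arm or the gripper's body presses on something with over 40 N, if the wrist force passes 120 N, or if a joint passes its speed limit or range.

## Working session

There is one attempt and no reset: what is moved stays moved. The work goes in short steps, Python scripts to look and compute and a shell command to move; the robot and the scene stay as the last step left them, time stands still between calls to the robot, and variables do not carry over. Pictures are saved under pics/ and viewed, at most 14 in all, crops included, and the job is handed in when it is done.

```bash
mkdir -p pics; cat > h.py <<'E'
import numpy as np, cv2
from cell import robot, eyes
def shot(n,name=None):
    c=eyes.calibration(n); im,d=eyes.read_camera(n)
    if name: cv2.imwrite('pics/'+name,im)
    return c,im,d
def cloud(c,d):
    K=np.array([[c['fx'],0,c['cx']],[0,c['fy'],c['cy']],[0,0,1.]])
    h,w=d.shape
    u,v=np.meshgrid(np.arange(w),np.arange(h))
    p=cv2.undistortPoints(np.stack([u,v],-1).reshape(-1,1,2).astype(np.float64),K,np.array(c['dist_coeffs'])).reshape(h,w,2)
    P=np.dstack([p*d[...,None],d,np.ones_like(d)])
    W=P@np.linalg.inv(np.array(c['world_to_cam'])).T
    W=W[...,:3]; W[d==0]=np.nan
    return W
E
python3 - <<'E'
from h import *
s=robot.observe(); print({k:np.round(v,3).tolist() for k,v in s.items()})
for n in('top','scene'):
    c,im,d=shot(n,n+'0.png'); W=cloud(c,d); np.savez(n+'0.npz',im=im,W=W)
    print(n,np.round(np.linalg.inv(c['world_to_cam'])[:3],2).tolist())
E
```

```text
{'time': 0.0, 'qpos': [1.138, 0.343, 1.525, -0.0, 1.275, -0.146], 'qvel': [-0.0, -0.001, 0.001, 0.001, 0.001, 0.001], 'joint_efforts': [-0.0, -43.125, -24.422, 0.072, 0.056, -0.0], 'tool_pos': [0.148, 0.503, 0.24], 'tool_rot': [-3.14, -0.0, 2.855], 'contact_force': [-0.474, -0.15, -0.158], 'torque': [-0.037, -0.028, 0.031], 'grip_force': 0.0, 'opening': 0.092}
top [[0.01, -0.99, 0.1, 0.44], [-1.0, -0.01, 0.02, 0.01], [-0.02, -0.1, -0.99, 1.15]]
scene [[-0.16, 0.77, -0.62, 1.16], [0.99, 0.13, -0.09, 0.11], [0.01, -0.63, -0.78, 0.83]]
```

View pics/top0.png

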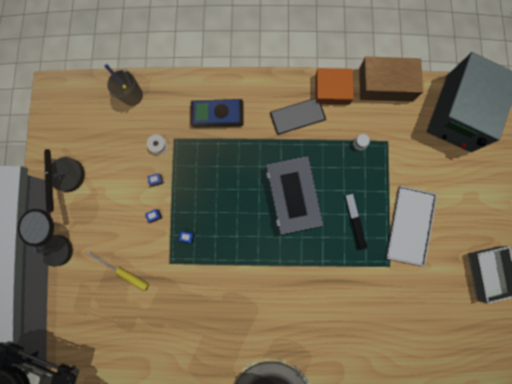

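View pics/scene0.png

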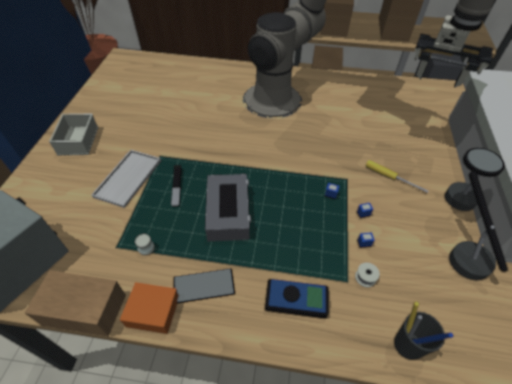

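The top view shows the case at (294,195), the pry tool at (357,220) with its blade up-image, and the tray at (410,225). There are three relays, at (155,180), (153,215) and (186,238), so one is absent. The scene view agrees.

```bash
cat >> h.py <<'E'
def rect(P):
    (c,s,a)=cv2.minAreaRect((P[:,:2]*1000).astype(np.float32)); 
    if s[0]<s[1]: s=s[::-1]; a+=90
    a=(a+90)%180-90
    return np.round(c,1),np.round(s,1),round(float(a),1)
def comps(m,lo=15):
    n,l,st,ce=cv2.connectedComponentsWithStats(m.astype(np.uint8))
    return [(l==i) for i in range(1,n) if st[i,4]>=lo]
E
python3 - <<'E'
from h import *
z=np.load('top0.npz'); im=z['im'].astype(int); W=z['W']; X,Y,Z=W[...,0],W[...,1],W[...,2]
b,g,r=im[...,0],im[...,1],im[...,2]
print('bench z', [np.round(W[v,u],3).tolist() for v,u in((300,200),(150,200),(250,350))])
for m in comps((b>r+50)&(b>g+40)&(Z<.06)&(X>0.1)): 
    v,u=np.nonzero(m); print('blue',u.mean(),v.mean(),rect(W[m]),np.nanmedian(Z[m]))
case=(np.abs(Z-.058)<.012)&(Y<.05)&(Y>-.2)&(X>.25)&(X<.6)
for m in comps(case,100): print('case',rect(W[m]),np.nanmedian(Z[m]))
reg=(Y<-.12)&(Y>-.3)&(X>.25)&(X<.55)
for m in comps(reg&(b<50)&(g<45)&(r<50),20): print('handle',rect(W[m]),np.nanmedian(Z[m]),m.sum())
for m in comps(reg&(b>100)&(g>100)&(r>100)&(Y>-.25),15): print('blade',rect(W[m]),np.nanmedian(Z[m]),m.sum())
for m in comps((Y<-.23)&(Y>-.42)&(X>.2)&(X<.6)&(r<b+25)&(r>90),200): print('tray',rect(W[m]),np.nanmedian(Z[m]),m.sum())
import numpy as np
print(np.round(W[195:250:8,357:359].reshape(-1,3),3).tolist())
E
```

```text
bench z [[0.271, 0.2, 0.001], [0.695, 0.212, -0.002], [0.415, -0.216, 0.0]]
blue 154.28125 179.875 (array([603.5, 332.5]), array([31. , 19.6]), -78.9) 0.037089410745231643
blue 152.55384615384617 215.23076923076923 (array([503.3, 332.7]), array([33.3, 24.5]), -64.3) 0.0366499183989164
blue 185.46666666666667 236.56666666666666 (array([446.8, 239.7]), array([36.9, 25.9]), 78.0) 0.03629154391127809
case (array([538.1, -59.3]), array([144.2, 117.5]), 10.9) 0.05831941524588613
handle (array([ 466.5, -236.3]), array([102.3,  35.2]), 14.7) 0.020090493710132717 385
blade (array([ 529.5, -221.6]), array([43.9, 18.5]), 13.8) 0.011815504962639167 107
tray (array([ 484.7, -387.3]), array([208.2, 105.9]), -11.3) 0.004280461492474186 2160
[[0.57, -0.236, 0.002], [0.57, -0.239, 0.002], [0.547, -0.236, 0.005], [0.547, -0.239, 0.0], [0.525, -0.236, 0.001], [0.525, -0.238, 0.004], [0.501, -0.232, 0.02], [0.501, -0.234, 0.023], [0.479, -0.231, 0.022], [0.479, -0.234, 0.023], [0.457, -0.232, 0.02], [0.457, -0.235, 0.019], [0.435, -0.233, 0.013], [0.435, -0.234, 0.021]]
```

```bash
python3 -m handwheel '[32,-30,11,-0.145,1,32,-30,11,-0.145,1,32,-30,11,-0.145,1,32,-30,11,-0.145,1,32,-30,11,-0.145,1,32,-30,11,-0.145,1,32,-30,11,-0.145,1,32,-30,11,-0.145,1]'
python3 -m handwheel '[32,-30,11,-0.145,1,32,-30,11,-0.145,1,0,-45,0,-0.145,1,0,-45,0,-0.145,1,0,-45,0,-0.145,1,0,-45,0,-0.145,1,0,-45,0,-0.145,1,0,-45,0,-0.145,1]'
python3 -m handwheel '[0,-45,0,-0.145,1,0,-45,0,-0.145,1,0,0,0,0,1,0,0,0,0,1]'
python3 - <<'E'
from h import *
s=robot.observe(); print(s['time'],s['tool_pos'],s['tool_rot'])
c,im,d=shot('wrist','w1.png'); W=cloud(c,d); np.savez('w1.npz',im=im,W=W)
E
```

```text
time: 0.9
tool_pos: [0.4054, 0.2621, 0.329]
tool_rot: [-3.141, 0.0, 1.689]
contact_force: [-0.4, 0.5, 0.1]
opening: 0.0919
grip_force: 0.0
time: 1.7
tool_pos: [0.468, -0.0681, 0.3505]
tool_rot: [-3.141, 0.0, 0.529]
contact_force: [0.6, -0.8, -0.9]
opening: 0.092
grip_force: 0.0
time: 2.1
tool_pos: [0.4682, -0.157, 0.3501]
tool_rot: [-3.14, 0.001, 0.244]
contact_force: [1.1, 0.7, -0.6]
opening: 0.0921
grip_force: 0.0
2.1 [ 0.46818535 -0.15704222  0.35011442] [-3.14033521e+00  9.45787184e-04  2.43625840e-01]
```

View pics/w1.png

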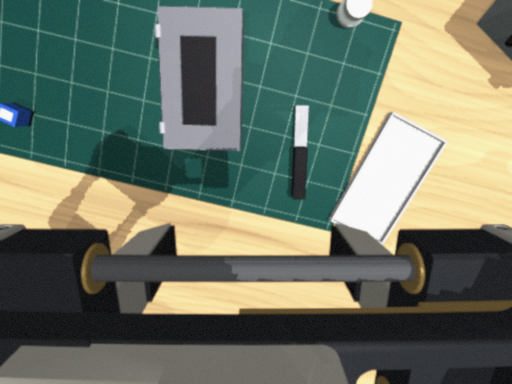

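The wrist view shows the case at about (200,78), with its hinge tabs on the left edge. The pry tool's handle is at (299,172) and its blade at (301,125). The tray is at (388,175).

```bash
python3 - <<'E'
from h import *
z=np.load('w1.npz'); im=z['im'].astype(int); W=z['W']; X,Y,Z=W[...,0],W[...,1],W[...,2]
b,g,r=im[...,0],im[...,1],im[...,2]
v,u=np.mgrid[:384,:512]; up=v<222
for m in comps(up&(np.abs(Z-.058)<.006)&(u>150)&(u<260),100): print('cover',rect(W[m]),np.nanmedian(Z[m]),m.sum())
for m in comps(up&(u>280)&(u<320)&(b<60)&(g<50)&(r<60)&(v>130),100): print('handle',rect(W[m]),np.nanmedian(Z[m]),m.sum())
for m in comps(up&(u>280)&(u<320)&(b>120)&(r>120)&(v<160),100): print('blade',rect(W[m]),np.nanmedian(Z[m]),m.sum())
m=up&(u>320)&(b>100)&(abs(r-b)<25)&(v>100); m=max(comps(m,300),key=lambda a:a.sum()); print('tray',rect(W[m]),np.nanmedian(Z[m]),np.nanpercentile(Z[m],[2,98]))
print('bench',np.nanmedian(Z[190:200,40:60]),np.nanmedian(Z[60:100,260:290]))
# z-masked handle
m=up&(u>280)&(u<320)&(Z>.016)&(Z<.03); m=max(comps(m),key=lambda a:a.sum()); print('handle z',rect(W[m]))
E
```

```text
cover (array([562.5, -54. ]), array([193.2, 119. ]), 12.6) 0.05726146521379871 11528
handle (array([ 463.5, -237.3]), array([85. , 20.6]), 13.6) 0.02106444934732002 649
blade (array([ 539.2, -222.1]), array([65.4, 22.4]), 14.6) 0.011314296252855544 565
tray (array([ 483.8, -394. ]), array([223.8, 101.2]), -17.2) 0.0034691971853560433 [0.00133424 0.01373897]
bench -0.0009014784451372437 -0.0005090775593645236
handle z (array([ 463.4, -238.2]), array([88.6, 22.1]), 13.7)
```

```bash
python3 -m handwheel '[8,-38,-25,0,1,8,-38,-25,0,1,0,0,-45,0,1,0,0,-45,0,1,0,0,-45,0,1,0,0,-45,0,1,0,0,-40,0,1,0,0,-30,0,1]'
python3 -m handwheel '[0.6,0.3,-20,0,1,0,0,-13,0,1,0,0,0,0,1,0,0,0,0,0,0,0,0,0,0,0,0,0,0,0,0,0,0,0,0,0,0,0,0,0]' 60
python3 -m handwheel '[0,0,0,0,0,0,0,0,0,0,0,0,0,0,0,0,0,10,0,0,0,0,40,0,0,0,0,50,0,0,0,0,0,0,0,0,0,0,0,0]'
```

```text
time: 2.95
tool_pos: [0.4841, -0.2299, 0.0485]
tool_rot: [-3.14, 0.002, 0.248]
contact_force: [-0.5, -0.2, 0.7]
opening: 0.0918
grip_force: 0.0
time: 3.75
tool_pos: [0.4853, -0.2323, 0.0182]
tool_rot: [3.141, -0.001, 0.245]
contact_force: [-0.2, -0.4, -0.4]
opening: 0.0562
grip_force: 0.0
time: 4.55
tool_pos: [0.4857, -0.2325, 0.1194]
tool_rot: [3.139, -0.002, 0.245]
contact_force: [-0.5, 0.0, -0.1]
opening: 0.0002
grip_force: 0.0
```

The fingers close slowly and I lifted too soon, so I'll look again.

```bash
python3 -m handwheel '[0,0,40,0,1,0,0,40,0,1,-5,0,40,0,1,-10,0,40,0,1,0,0,0,0,1,0,0,0,0,1,0,0,0,0,1,0,0,0,0,1]'
python3 - <<'E'
from h import *
c,im,d=shot('wrist','w2.png'); W=cloud(c,d); im=im.astype(int); X,Y,Z=W[...,0],W[...,1],W[...,2]
b,g,r=im[...,0],im[...,1],im[...,2]
v,u=np.mgrid[:384,:512]; reg=(v<225)&(X>.38)&(X<.62)&(Y<-.17)&(Y>-.3)
for m in comps(reg&(Z>.016)&(Z<.03),50):print('handle z',rect(W[m]),np.nanmedian(Z[m]),v[m].max())
for m in comps(reg&(b>110)&(r>110),50): print('blade',rect(W[m]),np.nanmedian(Z[m]))
for m in comps(reg&(b<60)&(g<50)&(r<60),100): print('dark',rect(W[m]))
E
```

```text
time: 5.35
tool_pos: [0.4696, -0.2317, 0.2757]
tool_rot: [-3.139, 0.003, 0.245]
contact_force: [0.2, -0.0, -0.4]
opening: 0.0598
grip_force: 0.0
handle z (array([ 463.1, -235.2]), array([88.7, 21.6]), 13.7) 0.021174666182677965 202
blade (array([ 538.9, -217.4]), array([67.4, 22.8]), 12.3) 0.01137135527644878
dark (array([ 462.6, -232.7]), array([86.2, 26.2]), 15.0)
dark (array([ 465.7, -183.7]), array([26.1, 23.6]), -89.2)
dark (array([ 427.4, -183.4]), array([41. , 26.4]), 0.2)
```

```bash
python3 -m handwheel '[15,1,-45,0,0.6,0,0,-45,0,0.6,0,0,-45,0,0.6,0,0,-45,0,0.6,0,0,-40,0,0.6,0,0,-25,0,0.6,0,0,-15,0,0.6,0,0,0,0,0]' 60
python3 -m handwheel '[0,0,0,0,0,0,0,0,0,0,0,0,0,0,0,0,0,0,0,0,0,0,0,0,0,0,0,0,0,0,0,0,0,0,0,0,0,0,0,0]'
```

```text
time: 6.2
tool_pos: [0.4841, -0.2305, 0.0156]
tool_rot: [-3.139, 0.003, 0.245]
contact_force: [0.5, 0.7, 1.0]
opening: 0.0508
grip_force: 0.0
time: 7.0
tool_pos: [0.4851, -0.2311, 0.0178]
tool_rot: [3.142, 0.0, 0.245]
contact_force: [-0.1, 0.0, 0.2]
opening: 0.0217
grip_force: 60.0
```

```bash
python3 -m handwheel '[0,0,10,0,0,0,0,45,0,0,0,0,45,0,0,10.5,0.5,0,0.1405,0,10.5,0.5,0,0.1405,0,10.5,0.5,0,0.1405,0,10.5,0.5,0,0.1405,0,10.5,0.5,0,0.1405,0]'
python3 -m handwheel '[10.5,0.5,0,0.1405,0,10.5,0.5,0,0.1405,0,10.5,0.5,0,0.1405,0,10.5,0.5,0,0.1405,0,10.5,0.5,0,0.1405,0,10.5,0.5,0,0.1405,0,0,0,-20,0,0,0,0,0,0,0]'
python3 -m handwheel '[0,0,0,0,0,0,0,0,0,0]'
python3 - <<'E'
from h import *
s=robot.observe();print(s['tool_pos'])
c,im,d=shot('wrist','w3.png'); W=cloud(c,d); np.savez('w3.npz',im=im,W=W)
E
```

```text
time: 7.8
tool_pos: [0.538, -0.2286, 0.1185]
tool_rot: [3.141, 0.0, 0.953]
contact_force: [1.1, 0.7, -0.7]
opening: 0.0214
grip_force: 60.0
time: 8.6
tool_pos: [0.5993, -0.2248, 0.0959]
tool_rot: [-3.138, -0.003, 1.79]
contact_force: [-0.8, 0.1, -1.3]
opening: 0.0214
grip_force: 60.0
time: 8.8
tool_pos: [0.6008, -0.2259, 0.0988]
tool_rot: [3.141, 0.001, 1.79]
contact_force: [0.7, -0.4, -1.5]
opening: 0.0215
grip_force: 60.0
[ 0.60079313 -0.22585533  0.09879071]
```

View pics/w3.png

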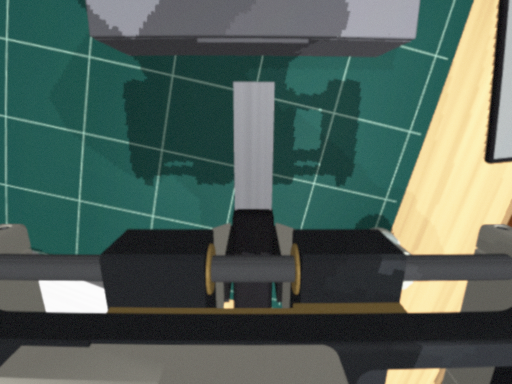

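The blade is square to the front face, with its tip at (254,83). The slot is the light line from (197,40) to (308,40), centred on the blade.

```bash
python3 - <<'E'
from h import *
z=np.load('w3.npz'); im=z['im'].astype(int); W=z['W']; X,Y,Z=W[...,0],W[...,1],W[...,2]
v,u=np.mgrid[:384,:512]
m=(v>80)&(v<200)&(u>230)&(u<278)&(Z>.06); print('blade',rect(W[m]),np.nanmedian(Z[m]))
for r in (84,100,120,150,190,205): print(r,np.round(W[r,254],4))
for c in (105,180,254,330,405):
    col=np.where((v[:60,c]>0)&(Z[:60,c]>.054))[0].max(); print(c,col,np.round(W[col,c],4))
E
```

```text
blade (array([ 588.5, -169.2]), array([60.3, 20.2]), -77.8) 0.09234437087731051
84 [ 0.5826 -0.141   0.0923]
100 [ 0.5843 -0.1483  0.0916]
120 [ 0.5864 -0.1577  0.0919]
150 [ 0.5897 -0.1725  0.0917]
190 [ 0.5943 -0.1931  0.0926]
205 [ 0.5961 -0.2013  0.0929]
105 37 [ 0.4908 -0.1306  0.0566]
180 37 [ 0.5335 -0.1211  0.0542]
254 36 [ 0.5762 -0.1115  0.0554]
330 37 [ 0.6197 -0.1025  0.0565]
405 39 [ 0.6636 -0.093   0.0558]
```

```bash
python3 -m handwheel '[0,0,-22,0,0,0,0,-22,0,0,0,0,0,0,0,-2.2,10,0,0,0,-2.2,10,0,0,0,-1.1,5,0,0,0,-1.1,5,0,0,0,0,0,0,0,0]'
python3 -m handwheel '[-1.1,5,0,0,0,-1.1,5,0,0,0,-1.1,5,0,0,0,-1.1,5,0,0,0,0,0,0,0,0]'
```

```text
time: 9.65
tool_pos: [0.5941, -0.1948, 0.0544]
tool_rot: [3.141, 0.0, 1.791]
contact_force: [-0.3, 0.4, -1.5]
opening: 0.0215
grip_force: 60.0
time: 10.15
tool_pos: [0.5894, -0.1748, 0.0537]
tool_rot: [-3.141, -0.0, 1.791]
contact_force: [-0.1, -0.2, -0.9]
opening: 0.0214
grip_force: 60.0
```

```bash
python3 -m handwheel '[0,0,7,0,0,0,0,7.5,0,0,-0.1,0.5,7.5,0,0,-0.1,0.5,7.5,0,0,-0.5,2,8.5,0,0,-0.4,1.9,8.5,0,0,0,0,0,0,0]'
python3 -m handwheel '[-0.8,3.4,7.5,0,0,-0.7,3.4,7.5,0,0,-1.1,4.9,6,0,0,-1.1,4.9,6,0,0,-1.3,5.9,5.5,0,0,-1.3,5.8,5.5,0,0,0,0,0,0,0,0,0,0,0,0]'
python3 - <<'E'
from h import *
c,im,d=shot('scene','s1.png'); cv2.imwrite('pics/s1c.png',cv2.resize(im[120:300,120:380],(780,540)))
E
```

```text
time: 10.85
tool_pos: [0.5892, -0.171, 0.1021]
tool_rot: [3.139, 0.002, 1.791]
contact_force: [-0.0, -0.4, -2.0]
opening: 0.0216
grip_force: 60.0
time: 11.65
tool_pos: [0.5823, -0.1419, 0.1386]
tool_rot: [3.141, -0.0, 1.791]
contact_force: [0.2, -1.2, -1.1]
opening: 0.0216
grip_force: 60.0
```

View pics/s1c.png

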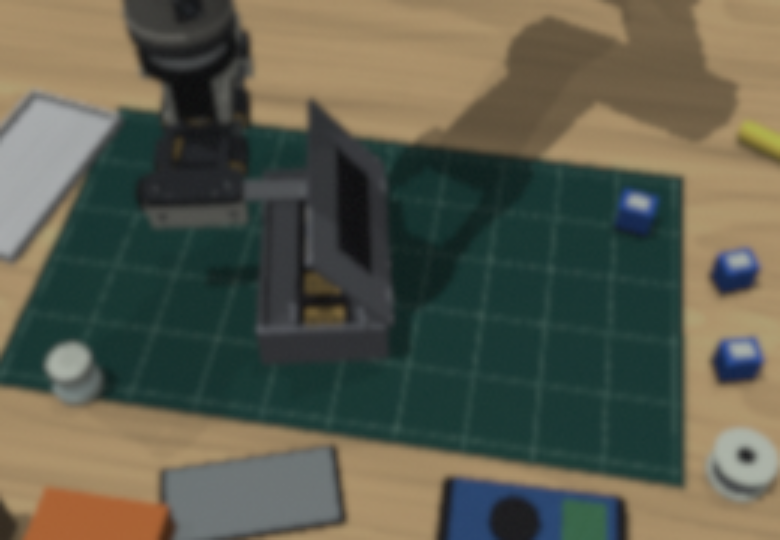

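The cover stands about 55° open on the blade, so I'll keep pushing.

```bash
python3 -m handwheel '[-1.4,6.4,4,0,0,-1.4,6.3,4,0,0,-1.6,7.3,3,0,0,-1.7,7.3,3,0,0,-1.8,7.8,2,0,0,-1.7,7.8,2,0,0,-1.9,8.3,1,0,0,-1.8,8.3,1,0,0]'
python3 -m handwheel '[-1.8,8.3,-1,0,0,-1.9,8.3,-1,0,0,-1.8,8.3,-1,0,0,-1.9,8.3,-1,0,0,0,0,0,0,0]'
```

```text
time: 12.5
tool_pos: [0.5687, -0.0821, 0.1583]
tool_rot: [3.142, 0.0, 1.79]
contact_force: [1.0, -2.3, -1.6]
opening: 0.0215
grip_force: 60.0
time: 13.0
tool_pos: [0.5662, -0.061, 0.1577]
tool_rot: [3.133, 0.024, 1.791]
contact_force: [7.1, -46.8, 2.4]
opening: 0.0218
grip_force: 60.0
```

That reached the stop, so I'll back off and look.

```bash
python3 -m handwheel '[3.2,-14,0,0,0,6.5,-30,0,0,0,8.6,-39,0,0,0,8.6,-39,0,0,0,8.6,-39,0,0,0,0,0,0,0,0,0,0,0,0,0]'
python3 - <<'E'
from h import *
c,im,d=shot('scene'); cv2.imwrite('pics/s2c.png',cv2.resize(im[120:300,60:320],(780,540)))
c,im,d=shot('wrist','w4.png'); W=cloud(c,d); np.savez('w4.npz',im=im,W=W)
Z=W[...,2]; v,u=np.mgrid[:384,:512]
m=(v<200)&(u>225)&(u<285)&(Z>.12); print('blade',rect(W[m]),np.nanmedian(Z[m])); print(robot.observe()['tool_pos'],robot.observe()['contact_force'])
c,im,d=shot('top'); W=cloud(c,d); np.savez('t2.npz',im=im,W=W)
X,Y,Z=[W[...,i] for i in range(3)]
m=(Z>.10)&(Z<.2)&(X>.4)&(X<.7)&(Y>-.06)&(Y<.1); print('cover',rect(W[m]),np.nanpercentile(Z[m],[5,50,98]))
E
```

```text
time: 13.7
tool_pos: [0.5966, -0.2105, 0.1535]
tool_rot: [-3.141, -0.002, 1.789]
contact_force: [-0.7, 0.8, -1.0]
opening: 0.022
grip_force: 59.9
blade (array([ 583.4, -153.2]), array([60. , 20.2]), -76.9) 0.14739528257405166
[ 0.5966757  -0.20912757  0.15394205] [-0.0406724   0.67094946 -0.89594847]
cover (array([546.3,  20.4]), array([191.5,  21.4]), 12.3) [0.10508643 0.14678044 0.16604547]
```

View pics/s2c.png

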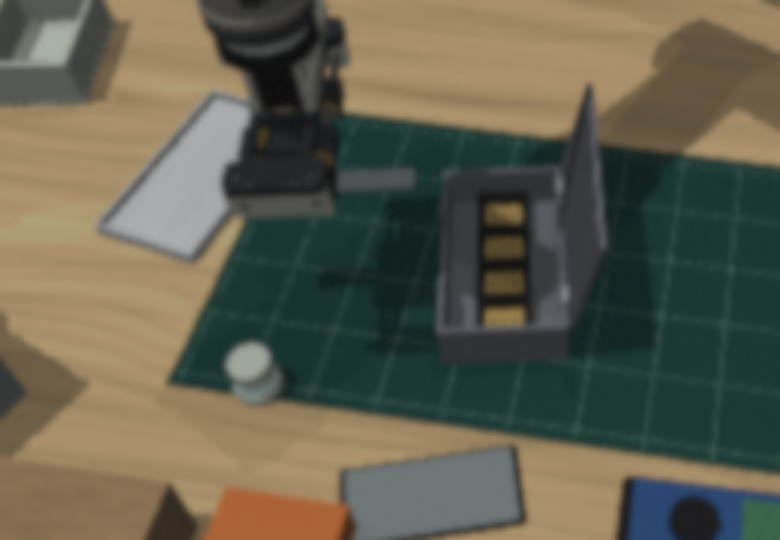

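The cover stands well past upright and all four gold bays are empty. Next, the tool goes to the tray.

```bash
python3 -m handwheel '[-8.7,-12.6,0,-0.142,0,-8.7,-12.6,0,-0.142,0,-8.7,-12.6,0,-0.142,0,-8.7,-12.6,0,-0.142,0,-8.7,-12.6,0,-0.142,0,-8.7,-12.6,0,-0.142,0,-8.7,-12.6,0,-0.142,0,-8.7,-12.6,0,-0.142,0]'
python3 -m handwheel '[-8.7,-12.6,0,-0.142,0,-8.7,-12.6,0,-0.142,0,-8.7,-12.6,0,-0.142,0,-8.7,-12.6,0,-0.142,0,-8.7,-12.6,0,-0.142,0,-8.7,-12.6,0,-0.142,0,0,0,0,0,0,0,0,0,0,0]'
python3 - <<'E'
from h import *
print(robot.observe()['tool_pos'])
c,im,d=shot('wrist','w5.png')
E
```

```text
time: 14.65
tool_pos: [0.5274, -0.3104, 0.1545]
tool_rot: [-3.142, -0.0, 0.65]
contact_force: [1.2, -0.7, -1.6]
opening: 0.0217
grip_force: 59.9
time: 15.45
tool_pos: [0.4756, -0.386, 0.1544]
tool_rot: [-3.141, -0.0, -0.193]
contact_force: [-0.6, -0.5, -0.9]
opening: 0.0216
grip_force: 59.9
[ 0.47564528 -0.38600024  0.15440249]
```

View pics/w5.png

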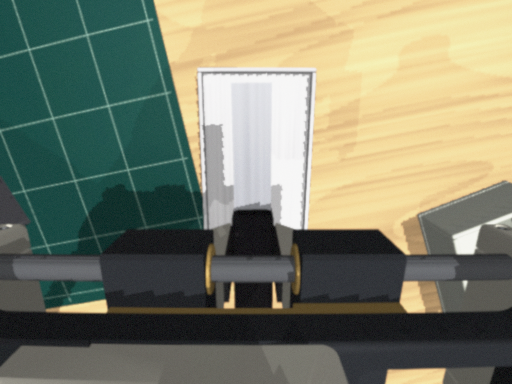

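The blade at (253,83) lies centred between the tray walls (198 to 316) and parallel to them, so I'll lower it.

```bash
python3 -m handwheel '[0,0,-45,0,0,0,0,-45,0,0,0,0,-25,0,0,0,0,-10,0,0,0,0,-4,0,0,0,0,-2,0,0,0,0,0,0,0,0,0,0,0,0]'
python3 -m handwheel '[0,0,-1,0,0,0,0,0,0,0,0,0,0,0,0.35,0,0,0,0,0.45,0,0,0,0,0.45,0,0,0,0,0.45,0,0,0,0,0.45,0,0,10,0,0.45]'
python3 -m handwheel '[0,0,40,0,0.45,0,0,50,0,0.45,0,0,50,0,1,0,0,50,0,1,0,0,0,0,1]'
python3 - <<'E'
from h import *
print(robot.observe()['tool_pos'])
c,im,d=shot('wrist','w6.png')
E
```

```text
time: 16.3
tool_pos: [0.4759, -0.3877, 0.0247]
tool_rot: [3.14, -0.002, -0.197]
contact_force: [-0.2, 0.4, -1.2]
opening: 0.0217
grip_force: 59.9
time: 17.1
tool_pos: [0.4745, -0.3864, 0.0313]
tool_rot: [-3.14, 0.002, -0.198]
contact_force: [0.3, -0.1, 0.4]
opening: 0.0414
grip_force: 0.0
time: 17.6
tool_pos: [0.4776, -0.3894, 0.2315]
tool_rot: [3.133, -0.013, -0.197]
contact_force: [1.1, -0.4, -0.4]
opening: 0.0609
grip_force: 0.0
[ 0.47757112 -0.38942311  0.23150611]
```

View pics/w6.png

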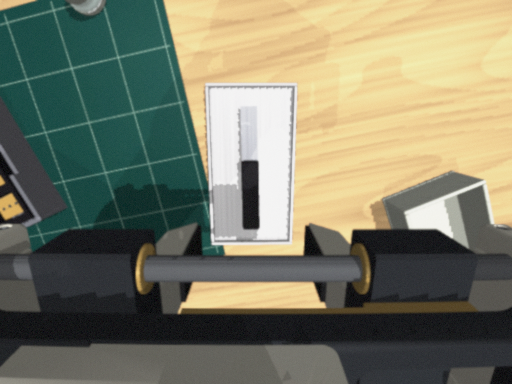

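The tool lies inside the tray, with its handle at (250,195) and its blade at (248,130). On to the bays and relays.

```bash
python3 -m handwheel '[-2,43.4,15,0.0515,1,-2,43.4,15,0.0515,1,-2,43.4,15,0.0515,1,-2,43.4,15,0.0515,1,-2,43.4,15,0.0515,1,-2,43.4,15,0.0515,1,-2,43.4,15,0.0515,1,-2,43.4,15,0.0515,1]'
python3 -m handwheel '[0,0,0,0,1,0,0,0,0,1]'
python3 - <<'E'
from h import *
print(robot.observe()['tool_pos'],robot.observe()['tool_rot'])
c,im,d=shot('wrist','w7.png'); W=cloud(c,d); np.savez('w7.npz',im=im,W=W)
E
python3 -m handwheel '[-3,41.5,0,0,1,-3,41.5,0,0,1,-3,41.5,0,0,1,-3,41.5,0,0,1,-3,41.5,0,0,1,-3,41.5,0,0,1,-3,41.5,0,0,1,0,0,0,0,1]'
python3 -m handwheel '[0,0,0,0,1]'
python3 - <<'E'
from h import *
c,im,d=shot('wrist','w8.png'); W=cloud(c,d); np.savez('w8.npz',im=im,W=W)
cv2.imwrite('pics/w78.png',cv2.vconcat([cv2.imread('pics/w7.png')[:235],im[:235]]))
E
```

```text
time: 18.45
tool_pos: [0.4582, -0.0381, 0.3419]
tool_rot: [-3.141, 0.002, 0.216]
contact_force: [1.3, 0.1, 0.1]
opening: 0.0917
grip_force: 0.0
time: 18.65
tool_pos: [0.4589, -0.0392, 0.3418]
tool_rot: [3.141, 0.001, 0.216]
contact_force: [-0.1, -0.2, 0.3]
opening: 0.0917
grip_force: 0.0
[ 0.45886882 -0.03919611  0.34178967] [3.14143480e+00 7.89892208e-04 2.16257550e-01]
time: 19.5
tool_pos: [0.438, 0.2531, 0.3405]
tool_rot: [-3.141, 0.003, 0.217]
contact_force: [0.3, 0.3, -0.2]
opening: 0.0919
grip_force: 0.0
time: 19.6
tool_pos: [0.4385, 0.2499, 0.3408]
tool_rot: [3.14, 0.003, 0.214]
contact_force: [-0.4, -0.6, 1.1]
opening: 0.0917
grip_force: 0.0
```

View pics/w78.png

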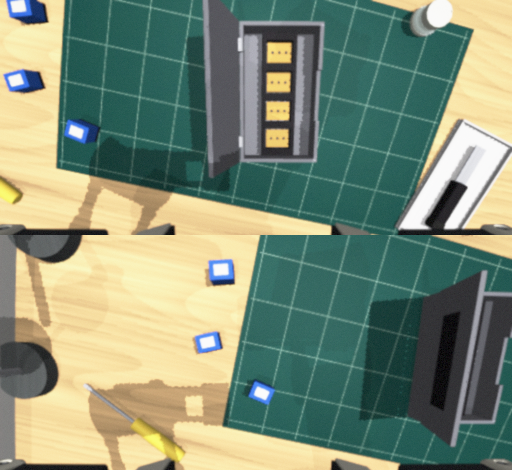

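The top half shows the four gold bays at (279,50), (278,81), (277,110) and (277,138). The bottom half shows the relays at (221,36), (208,107) and (262,157). I'll measure them, and also the gripper body, since it has to clear the open cover.

```bash
python3 - <<'E'
from h import *
z=np.load('w7.npz'); im=z['im'].astype(int); W=z['W']; X,Y,Z=W[...,0],W[...,1],W[...,2]
b,g,r=im[...,0],im[...,1],im[...,2]
v,u=np.mgrid[:384,:512]
for m in comps((v<230)&(u>240)&(u<320)&(r>150)&(r>b+50),30): print('plate',rect(W[m]),np.round(np.nanmedian(W[m],0),4))
m=(v<230)&(u>180)&(u<260)&(Z>.07); print('cover',np.nanpercentile(Z[m],99))
z=np.load('w8.npz'); im=z['im'].astype(int); W=z['W']; X,Y,Z=W[...,0],W[...,1],W[...,2]
for m in comps((v<225)&(u<300)&(Z>.031)&(Z<.045)&(X>.4)&(Y>.2),30): print('relay',u[m].mean(),v[m].mean(),rect(W[m]),np.round(np.nanmean(W[m],0),4),m.sum())
# gripper body extents in TCP frame, from t2 (TCP .5966,-.2091,.154, yaw 1.79)
W=np.load('t2.npz')['W'].reshape(-1,3); p=W-[.5966,-.2091,.154]
a=1.79; xt=p[:,0]*np.cos(a)+p[:,1]*np.sin(a); yt=-p[:,0]*np.sin(a)+p[:,1]*np.cos(a)
k=(np.abs(xt)<.2)&(np.abs(yt)<.2)&(p[:,2]>0)
for lo in np.arange(0,.3,.02):
    q=k&(p[:,2]>lo)&(p[:,2]<=lo+.02)
    if q.sum()>3: print(round(lo,2),q.sum(),'along blade',np.round(np.percentile(xt[q],[1,99]),3),'closing',np.round(np.percentile(yt[q],[1,99]),3))
E
```

```text
plate (array([625.6, -42.2]), array([34.5, 30. ]), -78.0) [ 0.6243 -0.042   0.017 ]
plate (array([584.3, -52. ]), array([37.4, 27.7]), -77.4) [ 0.5835 -0.0513  0.017 ]
plate (array([542.9, -60.8]), array([37.2, 28.5]), -80.8) [ 0.5426 -0.0596  0.0171]
plate (array([501.4, -69. ]), array([34.7, 26.4]), -77.6) [ 0.5018 -0.0687  0.0171]
plate (array([ 362.6, -111.2]), array([142. ,  41.7]), -79.2) [ 0.3566 -0.0929 -0.0005]
cover 0.16383098044860184
relay 220.6342494714588 34.37632135306554 (array([605.5, 332.4]), array([33., 26.]), -74.4) [0.6051 0.3321 0.035 ] 473
relay 207.13571428571427 106.68333333333334 (array([504. , 333.9]), array([34.5, 26.2]), -66.6) [0.5042 0.3335 0.0351] 420
relay 16.21875 134.46875 (array([403.4, 617.1]), array([8.1, 2.3]), 53.3) [0.4032 0.6167 0.0381] 32
relay 261.0552486187845 157.65193370165747 (array([446.3, 238.1]), array([33.8, 26.1]), 79.2) [0.4467 0.2381 0.0353] 362
0.04 4 along blade [0.036 0.037] closing [-0.031 -0.014]
0.06 144 along blade [0.024 0.038] closing [-0.087  0.041]
0.08 509 along blade [-0.035  0.037] closing [-0.094  0.089]
0.1 15 along blade [-0.022  0.025] closing [0.048 0.05 ]
0.12 21 along blade [-0.02   0.021] closing [0.034 0.05 ]
0.14 323 along blade [-0.036  0.037] closing [0.017 0.05 ]
0.16 22 along blade [0.007 0.033] closing [0.013 0.036]
0.18 69 along blade [-0.009  0.037] closing [0.01  0.038]
0.2 85 along blade [-0.011  0.037] closing [0.004 0.038]
0.22 72 along blade [-0.     0.037] closing [0.004 0.036]
0.24 33 along blade [0.    0.039] closing [0.005 0.039]
0.26 95 along blade [0.004 0.037] closing [0.01  0.039]
0.28 46 along blade [-0.01   0.067] closing [-0.053  0.061]
```

```bash
python3 - <<'E'
from h import *
s=robot.observe(); c=eyes.calibration('wrist')
p=np.linalg.inv(c['world_to_cam'])[:3,3]-s['tool_pos']; a=s['tool_rot'][2]
print('cam in tcp yaw frame',p[0]*np.cos(a)+p[1]*np.sin(a),-p[0]*np.sin(a)+p[1]*np.cos(a),p[2])
E
python3 -m handwheel '[1,-1.5,0,0.146,0.6,1,-1.5,0,0.146,0.6,1,-1.5,0,0.146,0.6,1,-1.5,0,0.146,0.6,1,-1.5,0,0.146,0.6,1,-1.5,0,0.146,0.6,1,-1.5,0,0.146,0.6,0.5,-1.5,0,0.146,0.6]'
python3 -m handwheel '[0,0,-45,0,0.6,0,0,-45,0,0.6,0,0,-45,0,0.6,0,0,-45,0,0.6,0,0,-45,0,0.6,0,0,-35,0,0.6,0,0,0,0,0.6,0,0,0,0,0.6]'
```

```text
cam in tcp yaw frame 0.07260888844718508 0.0005375038554690341 0.1429632246731421
time: 20.45
tool_pos: [0.4464, 0.2363, 0.3419]
tool_rot: [-3.141, 0.001, 1.385]
contact_force: [0.0, -0.7, -0.2]
opening: 0.0553
grip_force: 0.0
time: 21.25
tool_pos: [0.4464, 0.2373, 0.0827]
tool_rot: [-3.141, 0.001, 1.38]
contact_force: [0.6, -0.3, 0.5]
opening: 0.0552
grip_force: 0.0
```

```bash
python3 -m handwheel '[0,0.5,-30,0,0.6,0,0,-12,0,0.6,0,0,0,0,0.6,0,0,0,0,0,0,0,0,0,0,0,0,0,0,0,0,0,0,0,0,0,0,0,0,0]' 25
python3 -m handwheel '[0,0,0,0,0,0,0,0,0,0,0,0,0,0,0,0,0,0,0,0,0,0,0,0,0]'
```

```text
time: 22.05
tool_pos: [0.4461, 0.2393, 0.0408]
tool_rot: [3.141, -0.001, 1.382]
contact_force: [0.3, -0.7, 5.0]
opening: 0.0255
grip_force: 25.0
time: 22.55
tool_pos: [0.4461, 0.2393, 0.0408]
tool_rot: [3.141, -0.001, 1.382]
contact_force: [-0.2, -0.9, 5.6]
opening: 0.0254
grip_force: 25.0
```

```bash
python3 -m handwheel '[0,0,10,0,0,0,0,40,0,0,0,0,40,0,0,0,0,40,0,0,0,0,40,0,0,0,0,40,0,0,0,0,0,0,0]'
python3 -m handwheel '[17.2,-36.2,0,0.0504,0,17.2,-36.2,0,0.0504,0,17.2,-36.2,0,0.0504,0,17.2,-36.2,0,0.0504,0,17.2,-36.2,0,0.0504,0,17.2,-36.2,0,0.0504,0,17.2,-36.2,0,0.0504,0,17.2,-36.2,0,0.0504,0]'
python3 -m handwheel '[0,0,0,0,0,0,0,0,0,0]'
python3 - <<'E'
from h import *
print(robot.observe()['tool_pos'])
c,im,d=shot('wrist'); c2,im2,d2=shot('scene')
cv2.imwrite('pics/p1.png',cv2.hconcat([cv2.resize(im[:300],(400,300)),cv2.resize(im2[60:285,150:390],(320,300))]))
E
```

```text
time: 23.25
tool_pos: [0.4478, 0.2399, 0.2562]
tool_rot: [3.132, -0.005, 1.382]
contact_force: [0.4, 0.5, -0.4]
opening: 0.0256
grip_force: 25.0
time: 24.05
tool_pos: [0.5832, -0.052, 0.2495]
tool_rot: [-3.14, -0.001, 1.788]
contact_force: [0.4, 0.0, 0.3]
opening: 0.0257
grip_force: 25.0
time: 24.25
tool_pos: [0.5828, -0.051, 0.2491]
tool_rot: [-3.14, -0.001, 1.783]
contact_force: [-0.3, 0.3, 0.1]
opening: 0.0254
grip_force: 25.0
[ 0.58275351 -0.05101805  0.2490938 ]
```

View pics/p1.png

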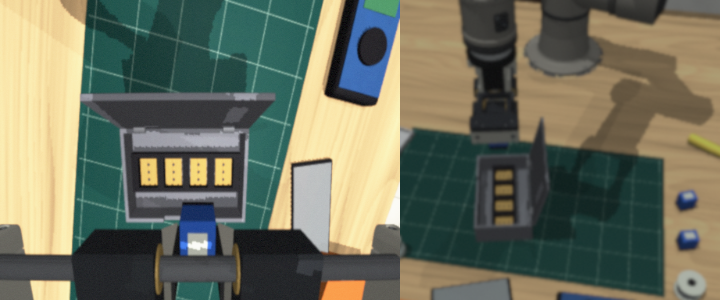

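```bash
python3 -m handwheel '[1,0.3,-40,0,0,0,0,-40,0,0,0,0,-40,0,0,0,0,-30,0,0,0,0,-20,0,0,0,0,-7,0,0,0,0,-5,0,0,0,0,0,0,0]'
python3 -m handwheel '[0,0,-3,0,0,0,0,-3,0,0,0,0,0,0,0]'
```

```text
time: 25.15
tool_pos: [0.5845, -0.0497, 0.0688]
tool_rot: [3.141, 0.0, 1.786]
contact_force: [-0.2, 0.2, -0.6]
opening: 0.0255
grip_force: 25.0
time: 25.45
tool_pos: [0.5843, -0.0502, 0.0624]
tool_rot: [3.141, 0.0, 1.785]
contact_force: [0.4, -0.8, -0.7]
opening: 0.0256
grip_force: 25.0
```

```bash
python3 -m handwheel '[0,0,-3,0,0,0,0,-3,0,0,0,0,-3,0,0,0,0,-2,0,0,0,0,-2,0,0,0,0,0,0,0]' 40
python3 -m handwheel '[0,0,0,0,0.45,0,0,0,0,0.45,0,0,0,0,0.45,0,0,40,0,0.45,0,0,0,0,0,0,0,0,0,0,0,0,0,0,0,0,0,0,0,0]'
```

```text
time: 26.05
tool_pos: [0.5848, -0.0503, 0.0506]
tool_rot: [3.14, 0.001, 1.786]
contact_force: [-2.1, 0.4, 12.5]
opening: 0.0253
grip_force: 40.0
time: 26.85
tool_pos: [0.5836, -0.0501, 0.0881]
tool_rot: [-3.14, -0.001, 1.785]
contact_force: [-0.1, -0.0, 0.6]
opening: 0.0141
grip_force: 0.0
```

```bash
python3 -m handwheel '[0,0,0,0,0,0,0,0,0,0,0,0,-15,0,0,0,0,-8,0,0,0,0,-5,0,0,0,0,-2,0,0,0,0,0,0,0]'
python3 -m handwheel '[0,0,20,0,0,0,0,40,0,0,0,0,45,0,0,0,0,45,0,0,0,0,45,0,0,0,0,0,0,0,0,0,0,0,0]'
```

```text
time: 27.55
tool_pos: [0.5844, -0.0501, 0.0603]
tool_rot: [3.141, 0.0, 1.786]
contact_force: [-4.2, 1.3, 8.8]
opening: 0.0004
grip_force: 4.1
time: 28.25
tool_pos: [0.5846, -0.0502, 0.2552]
tool_rot: [3.139, 0.001, 1.786]
contact_force: [0.1, -0.7, -1.1]
opening: 0.0004
grip_force: 0.0
```

```bash
python3 -m handwheel '[-3.7,35.6,5,0,0.6,-3.7,35.6,5,0,0.6,-3.7,35.6,5,0,0.6,-3.7,35.6,5,0,0.6,-3.7,35.6,5,0,0.6,-3.7,35.6,5,0,0.6,-3.7,35.6,5,0,0.6,-3.7,35.6,5,0,0.6]'
python3 -m handwheel '[0,0,0,0,0.6,0,0,0,0,0.6]'
cat > look.py <<'E'
from h import *
print(robot.observe()['tool_pos'],robot.observe()['tool_rot'][2])
c,im,d=shot('wrist','look.png'); W=cloud(c,d); im=im.astype(int); v,u=np.mgrid[:384,:512]; Z=W[...,2]
b,r=im[...,0],im[...,2]
for m in comps((v<225)&(Z>.030)&(Z<.045)&(W[...,1]<.5),80): print('relay',u[m].mean(),v[m].mean(),rect(W[m]),m.sum(),'blue',(b[m]>r[m]+40).mean())
E
python3 look.py
```

```text
time: 29.05
tool_pos: [0.5537, 0.2358, 0.292]
tool_rot: [-3.138, 0.0, 1.785]
contact_force: [0.8, -0.6, 1.0]
opening: 0.0541
grip_force: 0.0
time: 29.25
tool_pos: [0.554, 0.2349, 0.2922]
tool_rot: [-3.138, 0.001, 1.787]
contact_force: [-0.7, -0.1, 0.1]
opening: 0.0553
grip_force: 0.0
[0.55402173 0.23489109 0.29223473] 1.7872167343348355
relay 487.7874659400545 84.62942779291554 (array([838.3, 413.3]), array([66.5, 26.7]), -71.2) 367 blue 0.0
relay 232.12897196261682 86.83551401869158 (array([503.8, 333.2]), array([33.2, 26. ]), -66.2) 535 blue 0.6579439252336449
relay 306.49905838041434 104.67796610169492 (array([605. , 332.6]), array([34.2, 25.5]), -74.6) 531 blue 0.6572504708097928
relay 378.3747572815534 121.23203883495145 (array([707.1, 332.8]), array([53.1, 49.4]), 12.9) 1030 blue 0.0
relay 408.2523768366465 212.54710458081246 (array([796.7, 215.6]), array([74.9, 44.2]), 3.0) 1157 blue 0.3759723422644771
```

```bash
python3 -m handwheel '[-12.5,24.6,-20,0.049,0.6,-12.5,24.6,-20,0.049,0.6,-12.5,24.6,-20,0.049,0.6,-12.5,24.6,-20,0.049,0.6,0,0,-40,0,0.6,0,0,-40,0,0.6,0,0,-40,0,0.6,0,0,0,0,0.6]'
python3 -m handwheel '[0,0,-30,0,0.6,0,0,-15,0,0.6,0,0,0,0,0.6]'
```

```text
time: 30.1
tool_pos: [0.5015, 0.3297, 0.0882]
tool_rot: [-3.129, 0.001, 1.98]
contact_force: [-0.6, 0.0, -0.2]
opening: 0.0553
grip_force: 0.0
time: 30.4
tool_pos: [0.5045, 0.3317, 0.0487]
tool_rot: [-3.139, 0.0, 1.98]
contact_force: [-0.5, 0.6, -0.8]
opening: 0.0547
grip_force: 0.0
```

```bash
python3 -m handwheel '[-0.3,1.5,-3.5,0,0.6,0,0,0,0,0.6,0,0,0,0,0.6]'
python3 -m handwheel '[0,0,0,0,0,0,0,0,0,0,0,0,0,0,0,0,0,0,0,0,0,0,0,0,0,0,0,0,0,0,0,0,0,0,0]' 25
```

```text
time: 30.7
tool_pos: [0.5051, 0.3347, 0.0471]
tool_rot: [3.139, -0.0, 1.981]
contact_force: [0.8, -0.4, 0.2]
opening: 0.0552
grip_force: 0.0
time: 31.4
tool_pos: [0.5044, 0.3345, 0.0458]
tool_rot: [3.142, -0.0, 1.981]
contact_force: [0.0, 0.0, 1.1]
opening: 0.0254
grip_force: 25.0
```

```bash
python3 -m handwheel '[0,0,10,0,0,0,0,30,0,0,0,0,40,0,0,0,0,40,0,0,0,0,40,0,0,0,0,40,0,0,0,0,5,0,0,0,0,0,0,0]' 30
python3 -m handwheel '[-0.3,-40.3,0,-0.0196,0,-0.3,-40.3,0,-0.0196,0,-0.3,-40.3,0,-0.0196,0,-0.3,-40.3,0,-0.0196,0,-0.3,-40.3,0,-0.0196,0,-0.3,-40.3,0,-0.0196,0,-0.3,-40.3,0,-0.0196,0,-0.3,-40.3,0,-0.0196,0]'
python3 -m handwheel '[-0.2,-40.3,0,-0.0196,0,-0.2,-40.3,0,-0.0196,0,0,0,0,0,0,0,0,0,0,0]'
python3 - <<'E'
from h import *
c,im,d=shot('wrist'); c2,im2,d2=shot('scene')
cv2.imwrite('pics/p2.png',cv2.hconcat([cv2.resize(im[80:300],(480,300)),cv2.resize(im2[60:285,150:390],(320,300))]))
E
```

```text
time: 32.2
tool_pos: [0.5048, 0.3347, 0.2526]
tool_rot: [3.138, -0.0, 1.982]
contact_force: [0.4, -0.1, -1.7]
opening: 0.0254
grip_force: 30.0
time: 33.0
tool_pos: [0.5008, 0.0106, 0.249]
tool_rot: [-3.138, -0.001, 1.824]
contact_force: [-0.0, 0.1, -1.3]
opening: 0.0252
grip_force: 30.0
time: 33.4
tool_pos: [0.5007, -0.069, 0.2492]
tool_rot: [-3.139, -0.002, 1.783]
contact_force: [-0.5, 0.1, -0.8]
opening: 0.0252
grip_force: 30.0
```

View pics/p2.png

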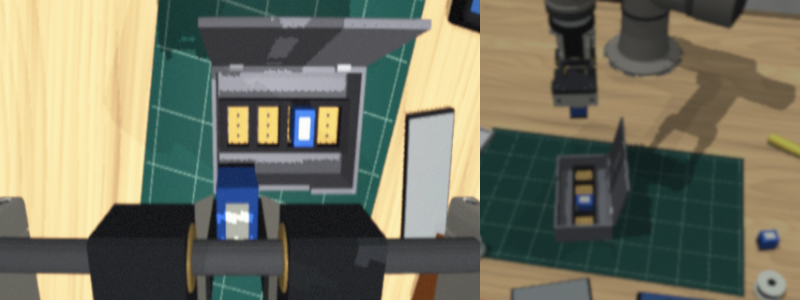

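The first relay sits in bay 2 at (304,128), and the held one hangs straight. I'll lower it into bay 4.

```bash
python3 -m handwheel '[0.9,0.5,-40,0,0,0,0,-40,0,0,0,0,-40,0,0,0,0,-30,0,0,0,0,-18,0,0,0,0,-7,0,0,0,0,0,0,0,0,0,0,0,0]'
python3 -m handwheel '[0,0,-3,0,0,0,0,-2.5,0,0,0,0,0,0,0,0,0,0,0,0]'
```

```text
time: 34.3
tool_pos: [0.5032, -0.0676, 0.0766]
tool_rot: [3.14, 0.001, 1.786]
contact_force: [0.0, -0.8, -0.6]
opening: 0.0254
grip_force: 30.0
time: 34.7
tool_pos: [0.5026, -0.0681, 0.0704]
tool_rot: [3.141, 0.0, 1.785]
contact_force: [-0.3, 0.6, -1.9]
opening: 0.0251
grip_force: 30.0
```

```bash
python3 -m handwheel '[-0.6,-0.2,-2.5,0,0,0,0,0,0,0,0,0,0,0,0]'
python3 -m handwheel '[0,0,0,0,0.4,0,0,0,0,0.4,0,0,0,0,0.4,0,0,0,0,0.4,0,0,40,0,0.4,0,0,40,0,0,0,0,0,0,0,0,0,0,0,0]'
python3 - <<'E'
from h import *
c,im,d=shot('wrist'); W=cloud(c,d); Z=W[...,2]; v,u=np.mgrid[:384,:512]; b=im[...,0].astype(int);r=im[...,2].astype(int)
for m in comps((v<225)&(Z>.04)&(Z<.065)&(b>r+15),40): print(u[m].mean(),v[m].mean(),rect(W[m]),np.round(np.nanpercentile(Z[m],[5,50,95]),4),m.sum())
E
```

```text
time: 35.0
tool_pos: [0.5018, -0.0683, 0.0677]
tool_rot: [-3.142, -0.0, 1.785]
contact_force: [0.4, -0.1, -0.6]
opening: 0.0251
grip_force: 30.0
time: 35.8
tool_pos: [0.5022, -0.0683, 0.1484]
tool_rot: [3.14, 0.001, 1.786]
contact_force: [0.0, 0.2, -1.2]
opening: 0.0173
grip_force: 0.0
347.5138387484958 194.93862815884478 (array([585.6, -48.3]), array([34.1, 27. ]), -77.4) [0.0416 0.045  0.0462] 831
251.21602787456445 198.44831591173053 (array([501.2, -68.8]), array([34. , 25.9]), -77.3) [0.0472 0.0528 0.054 ] 861
```

It dropped in square, standing proud (top 53–54 mm). Press it home.

```bash
python3 -m handwheel '[0,0,-40,0,0,0,0,-25,0,0,0,0,-8,0,0,0,0,-4,0,0,0,0,-4,0,0,0,0,-4,0,0,0,0,-4,0,0,0,0,0,0,0]'
python3 -m handwheel '[0,0,-1,0,0,0,0,0,0,0]'
```

```text
time: 36.65
tool_pos: [0.5024, -0.0682, 0.0602]
tool_rot: [3.14, 0.001, 1.786]
contact_force: [-4.0, 1.4, 11.9]
opening: 0.0003
grip_force: 5.5
time: 36.85
tool_pos: [0.5025, -0.0683, 0.0601]
tool_rot: [3.139, 0.001, 1.786]
contact_force: [-6.5, 1.5, 19.9]
opening: 0.0005
grip_force: 10.0
```

```bash
python3 -m handwheel '[0,0,20,0,0,0,0,45,0,0,0,0,45,0,0,0,0,45,0,0,0,0,45,0,0,9.7,38,4,0,0.6,9.7,38,4,0,0.6,9.7,38,4,0,0.6]'
python3 -m handwheel '[9.7,38,4,0,0.6,9.7,38,4,0,0.6,9.7,38,4,0,0.6,9.7,38,4,0,0.6,9.7,38,4,0,0.6,0,0,0,0,0.6,0,0,0,0,0.6]'
python3 look.py
```

```text
time: 37.65
tool_pos: [0.5315, 0.0468, 0.2708]
tool_rot: [3.139, 0.001, 1.784]
contact_force: [0.9, -0.5, -0.7]
opening: 0.0202
grip_force: 0.0
time: 38.35
tool_pos: [0.5794, 0.2364, 0.2895]
tool_rot: [3.141, 0.0, 1.787]
contact_force: [0.5, 0.1, -0.2]
opening: 0.055
grip_force: 0.0
[0.57942184 0.23640412 0.28947434] 1.7872477066939059
relay 470.08356545961004 81.87743732590529 (array([838. , 412.3]), array([66.9, 26. ]), -69.1) 359 blue 0.0
relay 287.49630996309963 101.39114391143912 (array([605.3, 332.6]), array([34.2, 25.5]), -76.1) 542 blue 0.6512915129151291
relay 360.2238514173998 118.35092864125122 (array([707.5, 332.2]), array([51.3, 50. ]), 13.1) 1023 blue 0.0
relay 391.6036392405063 211.34810126582278 (array([796.5, 214.5]), array([73.8, 45.7]), 2.8) 1264 blue 0.37341772151898733
```

```bash
python3 -m handwheel '[8.6,32,-25,0.014,0.6,8.6,32,-25,0.014,0.6,8.6,32,-25,0.014,0.6,0,0,-40,0,0.6,0,0,-40,0,0.6,0,0,-40,0,0.6,0,0,-30,0,0.6,0,0,0,0,0.6]'
python3 -m handwheel '[0,0,-18,0,0.6,0,0,0,0,0.6,0,0,0,0,0.6]'
```

```text
time: 39.2
tool_pos: [0.6028, 0.3289, 0.0599]
tool_rot: [-3.132, 0.002, 1.826]
contact_force: [-0.5, -0.5, -0.1]
opening: 0.0551
grip_force: 0.0
time: 39.5
tool_pos: [0.6062, 0.3314, 0.0487]
tool_rot: [3.14, -0.0, 1.827]
contact_force: [0.1, 0.8, 0.4]
opening: 0.0553
grip_force: 0.0
```

```bash
python3 -m handwheel '[-0.5,1.2,-4.5,0,0.6,0,0,0,0,0.6,0,0,0,0,0.6]'
python3 -m handwheel '[0,0,0,0,0,0,0,0,0,0,0,0,0,0,0,0,0,0,0,0,0,0,0,0,0,0,0,0,0,0,0,0,0,0,0]' 30
```

```text
time: 39.8
tool_pos: [0.6049, 0.3331, 0.0429]
tool_rot: [3.141, -0.0, 1.828]
contact_force: [-0.1, 0.2, -1.0]
opening: 0.0547
grip_force: 0.0
time: 40.5
tool_pos: [0.6048, 0.333, 0.0423]
tool_rot: [3.141, -0.0, 1.827]
contact_force: [0.1, 0.4, -0.1]
opening: 0.0258
grip_force: 30.0
```

```bash
python3 -m handwheel '[0,0,10,0,0,0,0,30,0,0,0,0,42,0,0,0,0,42,0,0,0,0,42,0,0,0,0,42,0,0,0,0,0,0,0]'
python3 -m handwheel '[-6.2,-39.3,0,-0.0042,0,-6.2,-39.3,0,-0.0042,0,-6.2,-39.3,0,-0.0042,0,-6.2,-39.3,0,-0.0042,0,-6.2,-39.3,0,-0.0042,0,-6.2,-39.3,0,-0.0042,0,-6.2,-39.3,0,-0.0042,0,-6.2,-39.3,0,-0.0042,0]'
python3 -m handwheel '[-6.2,-39.2,0,-0.0042,0,-6.2,-39.2,0,-0.0042,0,0,0,0,0,0,0,0,0,0,0]'
python3 - <<'E'
from h import *
print(robot.observe()['tool_pos'],robot.observe()['tool_rot'])
c,im,d=shot('wrist','w9.png'); W=cloud(c,d); Z=W[...,2]; v,u=np.mgrid[:384,:512]; b=im[...,0].astype(int);r=im[...,2].astype(int)
for m in comps((v<225)&(Z>.04)&(Z<.065)&(b>r+15),40): print(u[m].mean(),v[m].mean(),rect(W[m]),np.round(np.nanpercentile(Z[m],[5,50,95]),4),m.sum())
for m in comps((v<225)&(Z>.012)&(Z<.022)&(r>b+50),40): print('plate',u[m].mean(),v[m].mean(),rect(W[m]),m.sum())
m=(v<250)&(Z>.19)&(b>r+40)&(u>200)&(u<310); print('held',rect(W[m]),m.sum())
E
```

```text
time: 41.2
tool_pos: [0.6069, 0.3339, 0.2591]
tool_rot: [3.128, -0.002, 1.828]
contact_force: [0.5, 0.5, 0.1]
opening: 0.0252
grip_force: 30.0
time: 42.0
tool_pos: [0.5544, 0.0171, 0.2503]
tool_rot: [-3.142, 0.0, 1.794]
contact_force: [0.8, -0.4, -0.0]
opening: 0.0254
grip_force: 30.0
time: 42.4
tool_pos: [0.5425, -0.0604, 0.2503]
tool_rot: [3.142, -0.0, 1.783]
contact_force: [-0.3, 0.2, -0.9]
opening: 0.0253
grip_force: 30.0
[ 0.54248851 -0.06044591  0.25027417] [ 3.14154414e+00 -4.28620182e-04  1.78333411e+00]
288.5128205128205 172.4079254079254 (array([585.2, -48.4]), array([33.7, 26. ]), -77.7) [0.0422 0.0451 0.0463] 429
218.77904328018224 174.34851936218678 (array([501.1, -69. ]), array([33.8, 25.9]), -78.3) [0.0427 0.0451 0.0464] 439
plate 252.5438596491228 170.55165692007796 (array([542.1, -60.3]), array([34.1, 25.4]), -77.4) 513
plate 316.16789667896677 170.3560885608856 (array([625.7, -42.3]), array([34.2, 29.9]), -77.5) 542
held (array([540.8, -53.1]), array([27.3, 18.8]), 12.3) 1599
```

```bash
python3 -m handwheel '[0.1,0.7,-40,0,0,0,0,-40,0,0,0,0,-40,0,0,0,0,-35,0,0,0,0,-18,0,0,0,0,-7,0,0,0,0,0,0,0,0,0,0,0,0]'
python3 -m handwheel '[0,0,-4,0,0,0,0,-2,0,0,0,0,0,0,0,0,0,0,0,0]'
```

```text
time: 43.25
tool_pos: [0.5438, -0.0587, 0.0713]
tool_rot: [3.14, 0.001, 1.786]
contact_force: [-0.5, 0.2, -0.3]
opening: 0.0256
grip_force: 30.0
time: 43.65
tool_pos: [0.543, -0.0592, 0.0645]
tool_rot: [3.141, 0.0, 1.785]
contact_force: [0.2, -0.9, -0.4]
opening: 0.0254
grip_force: 30.0
```

```bash
python3 -m handwheel '[0,0,-2,0,0,0,0,0,0,0,0,0,0,0,0.4,0,0,0,0,0.4,0,0,0,0,0.4,0,0,0,0,0.4,0,0,40,0,0.4,0,0,0,0,0]'
python3 -m handwheel '[0,0,0,0,0,0,0,0,0,0,0,0,0,0,0,0,0,0,0,0,0,0,-20,0,0,0,0,-5,0,0,0,0,-4,0,0,0,0,0,0,0]'
```

```text
time: 44.45
tool_pos: [0.5455, -0.0597, 0.1062]
tool_rot: [3.135, 0.003, 1.786]
contact_force: [0.9, 0.0, -0.5]
opening: 0.0325
grip_force: 0.0
time: 45.25
tool_pos: [0.5427, -0.0591, 0.0728]
tool_rot: [-3.141, -0.0, 1.785]
contact_force: [-0.0, -0.5, -0.9]
opening: 0.0004
grip_force: 0.0
```

```bash
python3 -m handwheel '[0,0,-4,0,0,0,0,-4,0,0,0,0,-3,0,0,0,0,-3,0,0,0,0,0,0,0]'
python3 -m handwheel '[0,0,20,0,0,0,0,45,0,0,0,0,45,0,0,0,0,45,0,0,0,0,45,0,0,0,0,0,0,0,0,0,0,0,0]'
python3 - <<'E'
from h import *
c,im,d=shot('wrist','w10.png'); W=cloud(c,d); Z=W[...,2]; v,u=np.mgrid[:384,:512]; b=im[...,0].astype(int);r=im[...,2].astype(int)
for m in comps((v<225)&(Z>.04)&(Z<.065)&(b>r+15),40): print(u[m].mean(),v[m].mean(),rect(W[m]),np.round(np.nanpercentile(Z[m],[5,50,95]),4),m.sum())
m=(v<225)&(Z>.08); print('cover',rect(W[m]),np.nanpercentile(Z[m],[2,98]))
c2,im2,d2=shot('scene'); cv2.imwrite('pics/p3.png',cv2.hconcat([cv2.resize(im,(400,300)),cv2.resize(im2[110:320,130:410],(400,300))]))
E
```

```text
time: 45.75
tool_pos: [0.5435, -0.0593, 0.0602]
tool_rot: [3.14, 0.001, 1.786]
contact_force: [-1.0, 0.6, 8.6]
opening: 0.0005
grip_force: 4.4
time: 46.45
tool_pos: [0.543, -0.0591, 0.2597]
tool_rot: [3.14, 0.001, 1.786]
contact_force: [-0.2, -0.2, -0.6]
opening: -0.0
grip_force: 0.0
286.7835820895522 171.7363184079602 (array([585.3, -48.3]), array([33.9, 25.6]), -76.6) [0.0437 0.045  0.0464] 402
218.48275862068965 173.99014778325125 (array([501.1, -69.4]), array([34.1, 25.9]), -76.8) [0.0436 0.0451 0.0466] 406
252.4206349206349 173.0978835978836 (array([543. , -59.6]), array([34.1, 25. ]), -76.0) [0.0438 0.0451 0.0464] 378
319.73214285714283 218.80357142857142 (array([639.2, -97.8]), array([61.2,  3.9]), 14.7) [0.05   0.0511 0.0524] 56
cover (array([547.2,  -7.5]), array([202.9,  77.3]), 12.3) [0.08428041 0.16380498]
```

View pics/p3.png

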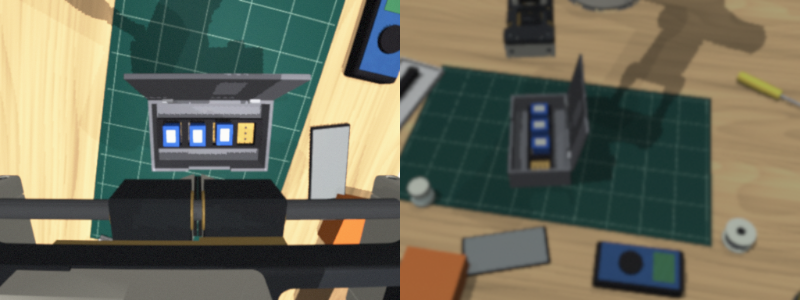

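All three relays are home, with their tops level at 45 mm measured, and bay 1 stays empty. Now I'll push the cover shut from behind with closed fingers.

```bash
python3 -m handwheel '[-1.7,40,0,0,0,-1.7,40,0,0,0,-1.7,40,0,0,0,0,0,-40,0,0,0,0,-40,0,0,0,0,-20,0,0,0,0,0,0,0,0,0,0,0,0]'
python3 -m handwheel '[2.1,-9.8,0,0,0,2.1,-9.8,0,0,0,2.1,-9.8,0,0,0,1.8,-8,1,0,0,1.7,-8,1,0,0,1.8,-8,0,0,0,1.7,-8,0,0,0,0,0,0,0,0]'
python3 -m handwheel '[1.8,-8,-1.7,0,0,1.7,-7.9,-1.6,0,0,1.7,-7.5,-3,0,0,1.6,-7.5,-3,0,0,1.5,-6.9,-4.3,0,0,1.5,-6.9,-4.3,0,0,0,0,0,0,0]'
python3 - <<'E'
from h import *
c2,im2,d2=shot('scene'); cv2.imwrite('pics/p4.png',cv2.resize(im2[90:300,130:410],(560,420)))
E
```

```text
time: 47.35
tool_pos: [0.5375, 0.0608, 0.1586]
tool_rot: [-3.14, -0.0, 1.785]
contact_force: [0.3, 0.1, 1.4]
opening: 0.0005
grip_force: 0.0
time: 48.15
tool_pos: [0.5512, -0.0018, 0.161]
tool_rot: [-3.141, 0.0, 1.785]
contact_force: [-0.3, -0.1, -0.6]
opening: 0.0005
grip_force: 0.0
time: 48.85
tool_pos: [0.5609, -0.0463, 0.1425]
tool_rot: [-3.141, 0.0, 1.785]
contact_force: [-0.3, -0.2, 0.4]
opening: 0.0005
grip_force: 0.0
```

View pics/p4.png

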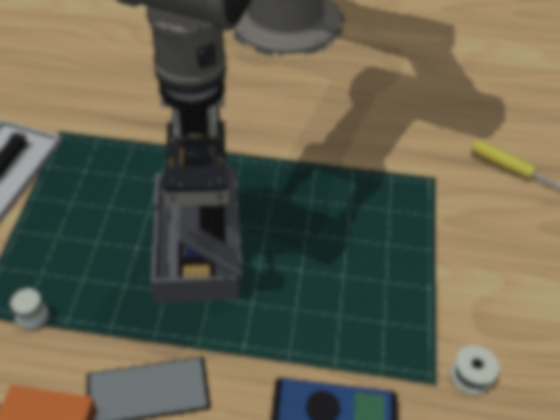

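The cover is coming down ahead of the fingers, so I'll continue and press it shut.

```bash
python3 -m handwheel '[1.4,-6.1,-5.5,0,0,1.3,-6.1,-5.5,0,0,1.1,-5.1,-6.5,0,0,1.1,-5.1,-6.5,0,0,0.9,-3.9,-7.3,0,0,0.8,-3.9,-7.3,0,0,0.6,-2.6,-7.8,0,0,0,0,0,0,0]'
python3 -m handwheel '[0.5,-2.6,-7.8,0,0,0.3,-1.2,-7,0,0,0,0,-5,0,0,0,0,-3,0,0,0,0,-2,0,0,0,0,0,0,0]'
```

```text
time: 49.7
tool_pos: [0.5676, -0.0784, 0.0956]
tool_rot: [-3.14, -0.001, 1.785]
contact_force: [-0.7, 0.8, 0.1]
opening: 0.0004
grip_force: 0.0
time: 50.3
tool_pos: [0.5689, -0.0819, 0.0723]
tool_rot: [3.141, 0.0, 1.786]
contact_force: [-0.7, -1.1, 2.1]
opening: 0.0005
grip_force: 1.1
```

```bash
python3 -m handwheel '[0,0,-1,0,0,0,0,-0.5,0,0,0,0,0,0,0,0,0,0,0,0]'
python3 -m handwheel '[0,0,30,0,0,0,0,45,0,0,0,0,45,0,0,-8,-30,45,0,0,-8,-30,45,0,0,0,0,0,0,0,0,0,0,0,0]'
python3 - <<'E'
from h import *
c,im,d=shot('wrist','w11.png'); W=cloud(c,d); Z=W[...,2]; v,u=np.mgrid[:384,:512]
ex=np.array([-.213,.977]); q=(W[...,:2]*1000-[563.4,-55.8]); cx=q@ex; cy=q@np.array([-.977,-.213])
for x in (-52,-30,0,30,52): 
    m=(v<225)&(abs(cx-x)<4)&(abs(cy)<85); print(x,m.sum(),np.nanpercentile(Z[m],[5,50,95]).round(4))
c2,im2,d2=shot('top'); cv2.imwrite('pics/p5.png',cv2.hconcat([cv2.resize(im,(400,300)),cv2.resize(im2[60:310,60:460],(400,300))]))
E
```

```text
time: 50.7
tool_pos: [0.5689, -0.0819, 0.0721]
tool_rot: [3.141, 0.001, 1.786]
contact_force: [-4.2, -0.8, 12.4]
opening: 0.0005
grip_force: 6.1
time: 51.4
tool_pos: [0.5542, -0.137, 0.2735]
tool_rot: [3.14, 0.0, 1.784]
contact_force: [-0.3, 0.0, -0.6]
opening: 0.0001
grip_force: 0.0
-52 912 [0.0558 0.0571 0.0584]
-30 959 [0.0559 0.0572 0.0585]
0 981 [0.0561 0.0575 0.0589]
30 1027 [0.0558 0.0571 0.0584]
52 1058 [0.0558 0.0572 0.0587]
```

View pics/p5.png

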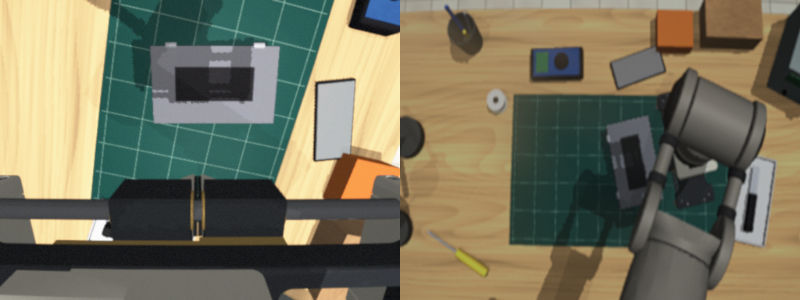

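The cover is level and flush (57.2 mm measured everywhere, same as at the start), no relays remain on the bench, and the tool lies in the tray. I'll hand in.

```bash
python3 -c "
from cell import robot
print(robot.hand_in())"
```

```text
the job is handed in; nothing more can be done
None
```

I handed the job in at about 51 s. The three relays on the bench are pressed home in bays 2, 3 and 4, the cover is shut flush, and the pry tool lies in the tray. The other things were not touched, and the judge's result was not shown.

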